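# Set out the games corner on the rooftop rack

### The arm

A 6-joint arm with a two-finger parallel gripper is mounted at the origin on the work surface. World frame = base frame: x ahead of the robot, y to its left, z up, the work surface at z = 0. Lengths are in m, angles in degrees, forces in N, time in s.
With the tool pointing down it reaches from about 0.325 to 0.85 m from the base axis. Payload 15.5 kg.
Tool frame: the origin (TCP) lies midway between the tips of the shut fingers; the grasp point (between the pads) lies 19 mm behind it; z points along the fingers, y is the line along which they close (so a half turn about z gives the same grasp; the last joint's range is limited). The gripper opens to 91 mm and grips with 3 to 60 N. Pads are 32 mm wide; open, the fingers measure 118 mm over their backs; the gripper's body (76 mm by 178 mm) begins 60 mm behind the grasp point.
Start: joints at [-81.732, 28.281, 77.091, -0, 74.628, -5.472], TCP at [0.148, -0.607, 0.177] pointing down, gripper open.
Joint ranges: [-166.48, 166.48], [-47.26, 123.95], [12.59, 153.08], [-70.14, 250.14], [6.76, 159.57], [-176.63, 176.63]. Speed limits (degrees/s): [108.29, 108.29, 147.25, 172.46, 172.46, 172.46].

### API

Orientations are given as a 3x3 rotation matrix whose columns are the frame's x, y, z axes.
In Python, from bench import ctrl gives the robot as it stands. The module is installed in compiled form; this text tells all that it offers. Calls block until the motion is done:
- ctrl.goto(position, orientation): joint-space move of the TCP to a pose.
- ctrl.move_l(position, vel=0.15, ori=None, contact_N=None): straight line of the TCP; ori=None keeps the orientation; vel is the mean speed in m/s. With contact_N (N) it stops when the force on the tool has changed by that much, and returns True; else False.
- ctrl.movej(angles): joint-space move.
- ctrl.command_gripper(opening): opening from 0.0 (shut) to 1.0 (fully open); the grip force is fixed at half the most; returns when the fingers have stopped.
- ctrl.sleep(seconds).
- ctrl.ik(position, orientation): joint angles nearest the present ones, or None.
- ctrl.read_camera(name): name is "scene" or "top" or "wrist"; returns the picture (400x640x3 uint8, blue, green, red); there is no depth.
- ctrl.camera_params(name): a dict with "fx", "fy", "cx", "cy" (pixels), "D" ([k1, k2, p1, p2, k3] as OpenCV has them; the pictures are not rectified), "pose" (4x4, takes a point from camera to world coordinates); the wrist camera has in their place "T_tool_cam" (4x4, takes a point from camera to tool coordinates, whose origin is the TCP and whose axes are the flange's). Camera axes: x right, y up, looking along -z (the intrinsics and any distortion apply to the point x, -y, -z); pixel columns grow to the right and rows downward; lengths in m; the calibration is good to about 2 mm. A picture is of the moment at which its call begins: read the wrist's pose just before it. camera_params takes no time and is no camera call.
A pose or a line that the arm cannot do raises ctrl.MotionError and nothing moves.
- ctrl.sign_off(): hands the job in; it is judged then, once.
Readings, each from a call of its own:
- ctrl.current_t(): time.
- ctrl.current_q(): joint angles.
- ctrl.current_dq(): joint speeds.
- ctrl.current_effort(): joint torques, N m.
- ctrl.current_tool_pos(): TCP position.
- ctrl.current_eef_rot(): TCP orientation.
- ctrl.current_contact_force(): force on the tool from outside, world axes, zero at the start.
- ctrl.current_wrist_torque(): the same for the moment, N m.
- ctrl.current_grip_width(): opening from 0.0 (shut) to 1.0 (fully open).
- ctrl.current_grasp_force(): force on a finger pad.
Only numpy, scipy, OpenCV 4.12 (cv2) and the standard library are available. Lean on these libraries where they do the work, as an engineer would, in place of code of your own. Each camera call takes 0.05 s, during which the arm holds its last target. There are 200 camera calls.

### The job

Set out the games corner around the wooden marble stand: along the stand's long centre line, stand the jacks cup halfway between the stand and the lime bucket with the ball sitting on its mouth, and the tall jar off the stand's other end. Stand the short jar behind the middle of the stand, on the side away from the robot. Leave a gap of about 25 mm between each jar and the stand, keep the cup and jars upright, and leave the stand, bucket, succulent, tin and cardboard box where they are.

Things in the scene. Friction and masses are not known exactly. Their poses are not given: they have to be found in the camera images.
- stand: Low wooden stand with five crosswise slots holding ten small marbles; 50 mm (its x) by 120 mm (its y, the long direction), 29 mm high over the marbles. Fixed. Origin at the centre of its underside, on the work surface; its x points roughly away from the robot (turned by at most 0.16 rad), so 'behind' is its +x side. The bucket stands off one of its two ends, which end varies.
- bucket: Small lime plastic bucket of pebbles, open, round, 84 mm across the rim, 64 mm at the foot, 70 mm high; fixed. Origin at the centre of its underside, on the long axis of the stand, 205 to 219 mm from the stand's centre (a gap of 103 to 117 mm between the stand's end and the rim).
- cup_center (a point): Stainless steel straight-sided round cup, open at the top, with a few metal jacks lying in it; 52 mm outside diameter, 60 mm high, 3 mm wall (mouth 46 mm). Loose, upright at the start. This point is on its axis half-way up, 30 mm over its foot; z along the axis.
- ball_center (a point): Purple silicone ball, 56 mm diameter, rigid, loose; at the start it rests in a shallow fixed terracotta saucer (54 mm across, 8 mm high), its centre 31 mm over the work surface. This point is the ball's centre. Seated on the cup's mouth, its centre is 16 mm above the rim, 76 mm above the cup's foot.
- tall_jar_center (a point): The tall one of two round screw-top glass spice jars with dark metal lids: 42 mm diameter, 95 mm high. Loose, upright at the start. This point is on its axis half-way up, 47.5 mm over its foot; z along the axis.
- short_jar_center (a point): The short one of the two glass spice jars: 42 mm diameter, 55 mm high. Loose, upright at the start. This point is on its axis half-way up, 27.5 mm over its foot; z along the axis.
- succulent: Bystander: succulent in a terracotta pot 80 mm across, about 95 mm high with leaves; loose, origin at the centre of its underside. Not to be disturbed.
- twine_tin: Bystander: closed low metal tin with a brass lid, 62 mm across, 48 mm high; loose, origin at the centre of its underside. Not to be disturbed.
- chalk_box: Bystander: flat cardboard box, 50 by 90 mm, 25 mm high; loose, origin at the centre of its underside. Not to be disturbed.
Things that resemble listed ones, but are neither listed nor needed, are in the scene too. What is shaped like the part that bears cup_center but red is not meant.

How it is judged (in metres and radians):
At the end, for the whole second after the job is handed in: Cup between stand and bucket, 12 mm or more from each, ball seated on it (6 mm); tall jar off the end away from the bucket, short jar behind the middle (away from the robot), each 10 to 40 mm from the stand; all within 15 mm of the stand's centre lines, upright (0.1 rad), on the surface, at rest (x of cup_center in the frame of stand between -0.015 and 0.015 m and horizontal distance between cup_center and bucket above 0.08 m and x of tall_jar_center in the frame of stand between -0.015 and 0.015 m and x of short_jar_center in the frame of stand between 0.056 and 0.086 m and y of short_jar_center in the frame of stand between -0.015 and 0.015 m and ((y of bucket in the frame of stand below 0 m and y of cup_center in the frame of stand between -0.14 and -0.098 m and y of tall_jar_center in the frame of stand between 0.091 and 0.121 m) or (y of bucket in the frame of stand above 0 m and y of cup_center in the frame of stand between 0.098 and 0.14 m and y of tall_jar_center in the frame of stand between -0.121 and -0.091 m)) and horizontal distance between ball_center and cup_center below 0.006 m and height (world z) of ball_center between 0.07 and 0.082 m and height (world z) of cup_center between 0.026 and 0.034 m and angle between each of cup_center, tall_jar_center, short_jar_center's own z axis and vertical below 0.1 rad and height (world z) of tall_jar_center between 0.0435 and 0.0515 m and height (world z) of short_jar_center between 0.0235 and 0.0315 m and linear speed of each of cup, ball, tall_jar, short_jar below 0.01 m/s); the robot touches nothing.
It fails at once if the potted succulent is moved more than 15 mm or knocked over (distance of succulent from where it was at the start of the episode above 0.015 m or angle between succulent's own z axis and vertical above 0.3 rad).
It fails at once if the metal tin is moved more than 15 mm or knocked over (distance of twine_tin from where it was at the start of the episode above 0.015 m or angle between twine_tin's own z axis and vertical above 0.3 rad).
It fails at once if the cardboard chalk box is moved more than 15 mm or knocked over (distance of chalk_box from where it was at the start of the episode above 0.015 m or angle between chalk_box's own z axis and vertical above 0.3 rad).
It also fails if it takes over 106 s, if anything falls off the work surface, if the arm or the gripper's body presses on something with over 40 N, if the wrist force passes 120 N, or if a joint passes its speed limit or range.

## Working session

There is one attempt and no reset: what is moved stays moved. The work goes in short steps, each a Python script; the robot and the scene stay as the last script left them, time stands still between calls to the robot, and variables do not carry over. Pictures are saved under pics/ and viewed, at most 14 in all, crops included, and the job is handed in when it is done.

```bash
mkdir -p pics
cat > h.py <<'E'
import numpy as np, cv2
from bench import ctrl
def px2w(name,u,v,z,T=None):
    p=ctrl.camera_params(name)
    K=np.array([[p["fx"],0,p["cx"]],[0,p["fy"],p["cy"]],[0,0,1]])
    a,b=cv2.undistortPoints(np.array([[[u,v]]],float),K,np.array(p["D"],float))[0,0]
    T=np.array(p["pose"]) if T is None else T
    d=T[:3,:3]@np.array([a,-b,-1]); o=T[:3,3]
    return o+d*(z-o[2])/d[2]
E
python3 - <<'E'
from h import *
for n in("scene","top"):
    im=ctrl.read_camera(n); cv2.imwrite(f"pics/{n}0.png",im)
    p=ctrl.camera_params(n); print(n,p["fx"],np.round(p["pose"],3).tolist())
print(np.round(ctrl.camera_params("wrist")["T_tool_cam"],3).tolist(),np.round(ctrl.current_eef_rot(),2).tolist())
E
```

```text
scene 489.13706789276085 [[0.115, -0.743, 0.66, 1.389], [0.993, 0.096, -0.064, 0.031], [-0.016, 0.663, 0.749, 0.986], [0.0, 0.0, 0.0, 1.0]]
top 439.76693938162833 [[-0.004, 0.993, -0.121, 0.387], [-1.0, -0.004, 0.005, 0.094], [0.005, 0.121, 0.993, 1.47], [0.0, 0.0, 0.0, 1.0]]
[[0.0, 0.96, 0.281, 0.08], [1.0, -0.0, -0.001, 0.001], [-0.001, 0.281, -0.96, -0.209], [0.0, 0.0, 0.0, 1.0]] [[0.97, 0.24, -0.0], [0.24, -0.97, 0.0], [0.0, -0.0, -1.0]]
```

View pics/scene0.png

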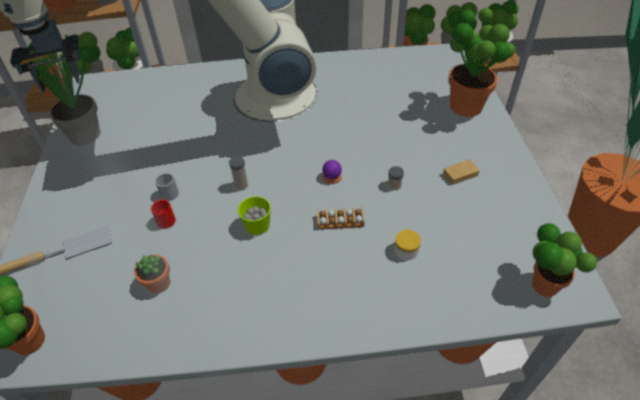

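View pics/top0.png

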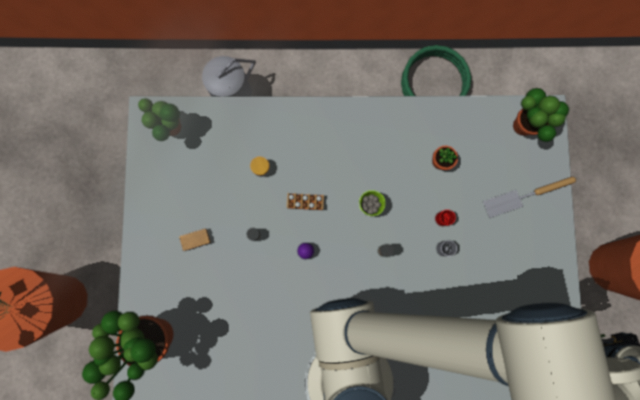

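The scene shows these candidates:
- **Stand:** top view (306,202).
- **Bucket:** (373,203), at the -y end of the stand.
- **Cups:** grey (447,248) and red (446,218). The grey steel cup is the one meant, since the red one is excluded.
- **Jars:** tall (388,250) and short (257,234).
- **Ball:** (306,250).

Next I'll confirm these in an enlarged crop.

Run:
```python
import cv2,numpy as np
t=cv2.imread("pics/top0.png");s=cv2.imread("pics/scene0.png")
r=lambda i,x,y,w,h,k:cv2.resize(i[y:y+h,x:x+w],None,fx=k,fy=k,interpolation=cv2.INTER_CUBIC)
cv2.imwrite("pics/c1.png",np.vstack([r(t,240,180,160,80,5)]))
cv2.imwrite("pics/c2.png",np.hstack([r(t,375,200,90,60,4.4),r(s,140,150,90,60,4.4)]))
```

```text
(no output)
```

View pics/c1.png

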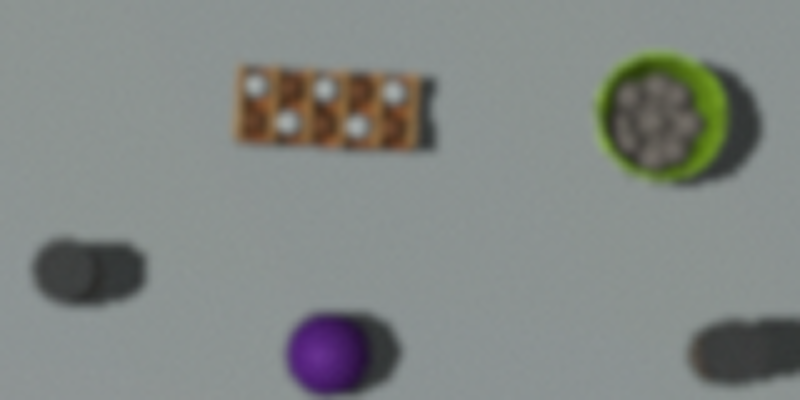

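View pics/c2.png

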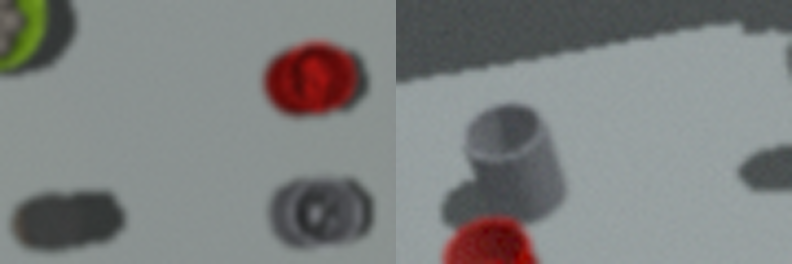

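c1 shows the stand (crop corners 242,66 / 422,72 / 418,151 / 236,141), the bucket rim centred at (663,117), the short jar's lid at (66,271), the ball at (328,354) and the tall jar's lid at about (738,352). c2 shows the grey steel cup holding jacks, its rim at about (322,213), next to the red decoy above it.

Run:
```python
from h import *
c1=lambda u,v,z:px2w("top",240+u/5-.4,180+v/5-.4,z)
c2=lambda u,v,z:px2w("top",375+u/4.4-.4,200+v/4.4-.4,z)
f=lambda n,p:print(n,np.round(p,4))
cs=[c1(*q,.022) for q in((242,66),(422,72),(418,151),(236,141))]
for c in cs:f("corner",c)
f("stand",sum(cs)/4); f("bucket",c1(663,117,.07)); f("short",c1(66,271,.055)); f("ball",c1(328,354,.031)); f("tall",c1(738,352,.095))
f("cup",c2(322,213,.06)); f("red",c2(312,78,.06))
f("cup scene",px2w("scene",165,180,.06))
for n,u,v,z in(("bucket",254.5,209,.07),("tall",236.5,162,.095),("short",396,172,.055),("ball",332,169,.031)): f(n+" scene",px2w("scene",u,v,z))
```

```text
corner [0.6051 0.1993 0.022 ]
corner [0.6007 0.0796 0.022 ]
corner [0.5478 0.0825 0.022 ]
corner [0.5549 0.2031 0.022 ]
stand [0.5771 0.1411 0.022 ]
bucket [ 0.5638 -0.0744  0.07  ]
short [0.4676 0.3091 0.055 ]
ball [0.4142 0.1418 0.031 ]
tall [ 0.4132 -0.1152  0.095 ]
cup [ 0.4197 -0.3133  0.06  ]
red [ 0.5178 -0.31    0.06  ]
cup scene [ 0.4271 -0.3116  0.06  ]
bucket scene [ 0.5716 -0.0705  0.07  ]
tall scene [ 0.4209 -0.1128  0.095 ]
short scene [0.4742 0.3105 0.055 ]
ball scene [0.4158 0.1433 0.031 ]
```

```bash
cat >> h.py <<'E'
def R(yaw):
    c,s=np.cos(yaw),np.sin(yaw); return np.array([[c,s,0],[s,-c,0],[0,0,-1.]])
def tcam():
    T=np.eye(4);T[:3,:3]=ctrl.current_eef_rot();T[:3,3]=ctrl.current_tool_pos()
    return T@np.array(ctrl.camera_params("wrist")["T_tool_cam"])
E
python3 - <<'E'
from h import *
ctrl.goto([.44,.03,.33],R(0))
T=tcam(); np.save("T1.npy",T); im=ctrl.read_camera("wrist"); cv2.imwrite("pics/w1raw.png",im)
cv2.imwrite("pics/w1.png",cv2.resize(im,(800,500),interpolation=cv2.INTER_CUBIC))
print(ctrl.camera_params("wrist")["fx"],ctrl.current_t(),ctrl.current_q())
E
```

```text
340.75225510610045 2.6917 [-3.92343643e+00  5.50459906e+00  8.65442284e+01 -4.25892207e-03
  8.79686313e+01  8.61183031e+01]
```

View pics/w1.png

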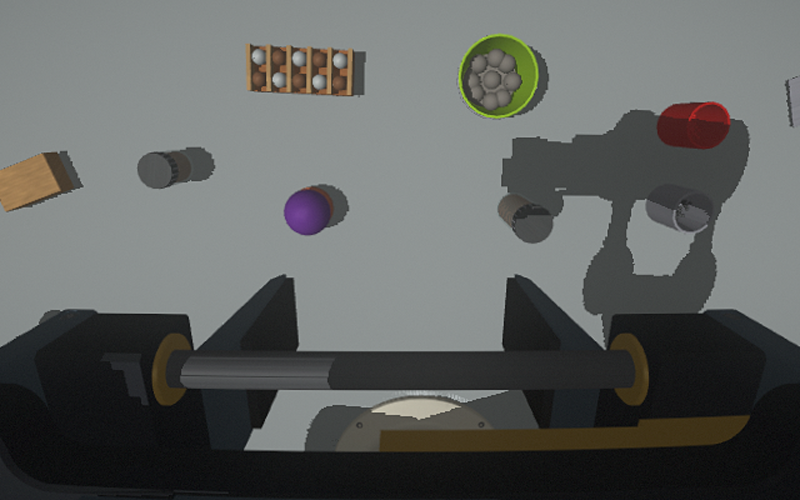

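The wrist view (800 px wide) shows:
- **Stand corners:** 247,44 / 353,49 / 352,96 / 248,92.
- **Bucket rim:** (499,76).
- **Short jar's lid:** (157,170).
- **Tall jar's lid:** (532,223).
- **Ball:** (309,212).
- **Steel cup's mouth:** (693,210).
- **Red decoy cup:** (708,126).

Run:
```python
from h import *
T=np.load("T1.npy")
w=lambda u,v,z:px2w("wrist",u/1.25,v/1.25,z,T)
f=lambda n,p:print(n,np.round(p,4))
cs=[w(*q,.022) for q in((247,44),(353,49),(352,96),(248,92))]
for c in cs:f("corner",c)
f("stand",sum(cs)/4)
for n,q in dict(bucket=(499,76,.07),short=(157,170,.055),ball=(309,212,.031),tall=(532,223,.095),cup=(693,210,.06),red=(708,126,.06)).items(): f(n,w(*q))
f("tin top",px2w("top",260.5,166,.048))
```

```text
corner [0.6081 0.2013 0.022 ]
corner [0.6013 0.0813 0.022 ]
corner [0.5505 0.0838 0.022 ]
corner [0.5561 0.2045 0.022 ]
stand [0.579  0.1427 0.022 ]
bucket [ 0.5679 -0.0743  0.07  ]
short [0.4708 0.3072 0.055 ]
ball [0.416  0.1391 0.031 ]
tall [ 0.4171 -0.1133  0.095 ]
cup [ 0.4252 -0.3162  0.06  ]
red [ 0.5211 -0.3167  0.06  ]
tin top [0.6906 0.2881 0.048 ]
```

```bash
cat >> h.py <<'E'
th=-.051; ex=np.array([np.cos(th),np.sin(th)]); ey=np.array([-np.sin(th),np.cos(th)])
S=np.array([.578,.142]); L=lambda x,y:S+x*ex+y*ey
X=np.pi/2+th; Y=th   # yaw closing along stand x / y
H=.20
def pick(p,z,yaw):
    ctrl.command_gripper(1.0)
    ctrl.goto([*p,H],R(yaw)); ctrl.move_l([*p,z],vel=.12); ctrl.command_gripper(0.0)
    print("grip",ctrl.current_grip_width()*91,ctrl.current_grasp_force())
    ctrl.move_l([*p,H],vel=.2); print("held",ctrl.current_grip_width()*91,ctrl.current_grasp_force())
def place(p,z,yaw,rel,dz=.003,Hc=H):
    ctrl.goto([*p,Hc],R(yaw)); ctrl.move_l([*p,z+.02],vel=.15)
    hit=ctrl.move_l([*p,z-dz],vel=.03,contact_N=6); print("hit",hit,ctrl.current_tool_pos()[2]-z)
    ctrl.command_gripper(rel/91); ctrl.sleep(.2); ctrl.move_l([*p,Hc],vel=.15); print("t",ctrl.current_t())
E
python3 - <<'E'
from h import *
pick([.470,.309],.016,Y); place(L(.071,0),.016,Y,66)
pick([.416,-.114],.051,X); place(L(0,.106),.051,X,66)
E
```

```text
grip 39.46083784746106 30.003792643547058
held 39.627301885542444 29.988901913166046
hit True -0.0004074167539926121
t 12.7167
grip 40.77665468938331 30.001099705696106
held 40.84766967800905 29.996083080768585
hit True -0.00028956563322229956
t 23.3417
```

Run:
```python
from h import *
pick([.424,-.314],.016,0); place(L(0,-.117),.016,X,74)
ctrl.goto([.44,.08,.30],R(0))
T=tcam(); np.save("T2.npy",T); im=ctrl.read_camera("wrist")
cv2.imwrite("pics/w2.png",cv2.resize(im,(800,500),interpolation=cv2.INTER_CUBIC))
t=ctrl.read_camera("top")[150:270,240:400]; cv2.imwrite("pics/t2.png",cv2.resize(t,None,fx=5,fy=5,interpolation=cv2.INTER_CUBIC))
```

```text
grip 50.454980001698516 30.000153221189976
held 50.43979361479582 29.997403286397457
hit True -0.00021897106350309697
t 34.8667
```

View pics/w2.png

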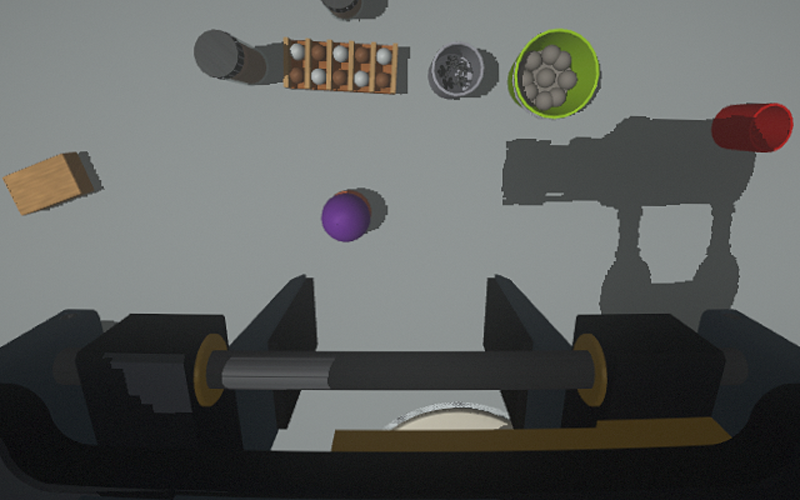

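View pics/t2.png

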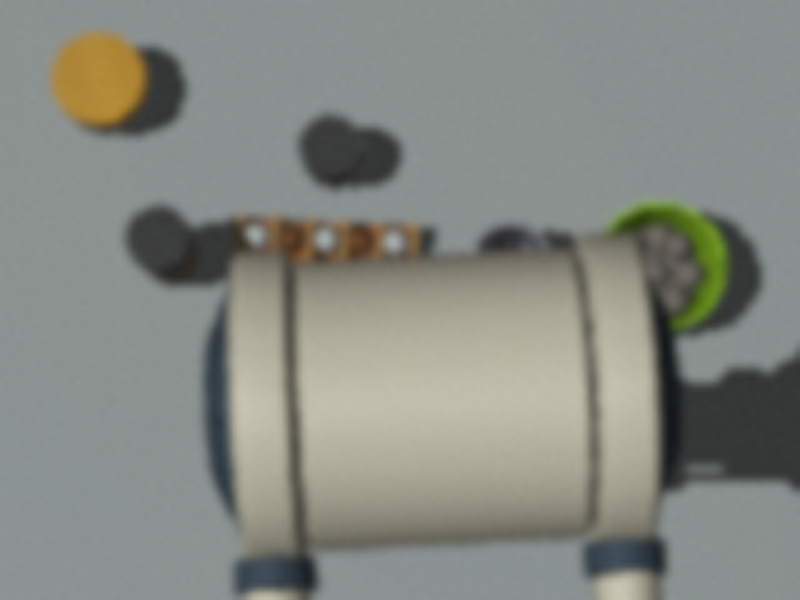

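w2 shows the cup mouth at (457,69), standing between the stand (285,38 / 398,44 / 396,94 / 284,88) and the bucket rim (556,73), and the tall jar's lid at (217,54). t2 shows the short jar's lid at (332,148) and the tall jar's lid at (160,238). The tin is undisturbed.

Run:
```python
from h import *
T=np.load("T2.npy")
w=lambda u,v,z:px2w("wrist",u/1.25,v/1.25,z,T)
c1=lambda u,v,z:px2w("top",240+u/5-.4,150+v/5-.4,z)
st=sum(w(*q,.022) for q in((285,38),(398,44),(396,94),(284,88)))/4
st0=np.array([.5771,.1411])
def f(n,p,s): d=p[:2]-s[:2]; print(n,np.round(p[:2],4),"local",np.round([d@ex,d@ey],4))
f("stand",st,st); f("bucket",w(556,73,.07),st); f("cup",w(457,69,.06),st); f("tall",w(217,54,.095),st)
f("tall top",c1(160,238,.095),st0); f("short top",c1(332,148,.055),st0)
f("ball",w(346,217,.031),st)
```

```text
stand [0.5792 0.1427] local [0. 0.]
bucket [ 0.5685 -0.0728] local [ 2.000e-04 -2.157e-01]
cup [0.572  0.0229] local [-0.0011 -0.12  ]
tall [0.5822 0.2461] local [-0.0023  0.1035]
tall top [0.5803 0.2456] local [-0.0021  0.1045]
short top [0.6448 0.1384] local [0.0678 0.0008]
ball [0.416  0.1408] local [-0.1629 -0.0102]
```

Run:
```python
from h import *
pick([.4155,.141],.012,X); place([.572,.024],.057,X,76,dz=.002)
ctrl.goto([.44,.03,.30],R(0))
T=tcam(); np.save("T3.npy",T); im=ctrl.read_camera("wrist")
s=ctrl.read_camera("scene")[150:290,200:440]
cv2.imwrite("pics/w3.png",np.vstack([cv2.resize(im[:140,150:550],(800,280),interpolation=cv2.INTER_CUBIC),cv2.resize(s,(800,320))[:, :]] ))
```

```text
grip 37.98760640914303 23.788417875766754
held 0.06746348527730876 0.0
hit False -0.0019061825606174476
t 47.1
```

View pics/w3.png

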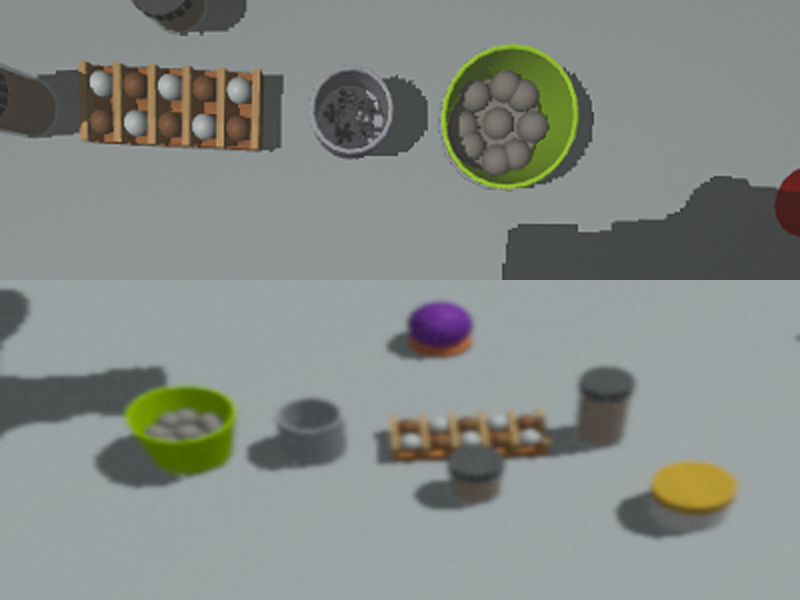

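The ball slipped out of the grip and is back in its saucer, at scene crop (440,325). The empty cup is still in place at w3 (352,112), and both jars are upright. I'll retry and close the gripper in steps to see what happens.

Run:
```python
from h import *
ctrl.command_gripper(1.0)
p=[.4155,.141]
ctrl.goto([*p,.12],R(X)); 
T=tcam(); np.save("T4.npy",T); a=ctrl.read_camera("wrist")
ctrl.move_l([*p,.012],vel=.12); print(ctrl.current_tool_pos(),ctrl.current_contact_force())
for o in (66,62,60,58,56,54):
    ctrl.command_gripper(o/91); print(o,ctrl.current_grip_width()*91,ctrl.current_grasp_force(),np.round(ctrl.current_contact_force(),1))
b=ctrl.read_camera("wrist"); cv2.imwrite("pics/w4.png",np.hstack([cv2.resize(a,(400,250)),cv2.resize(b,(400,250))]))
print(ctrl.current_t())
```

```text
[0.41586711 0.14104663 0.01246776] [ 0.31587504 -0.13066128  1.09980942]
66 66.04352436772403 0.0 [-0.9 -0.1 -0.2]
62 62.00965835492434 0.0 [ 0.1 -0.2 -0.1]
60 59.890684530096784 0.0 [-0.4  0.1 -0.4]
58 58.062083059057336 0.0 [-0.2  0.2 -0.6]
56 56.045733846023715 0.0 [0.3 0.  0.6]
54 53.85805614449171 0.0 [ 0.1  0.3 -1.2]
53.275
```

View pics/w4.png

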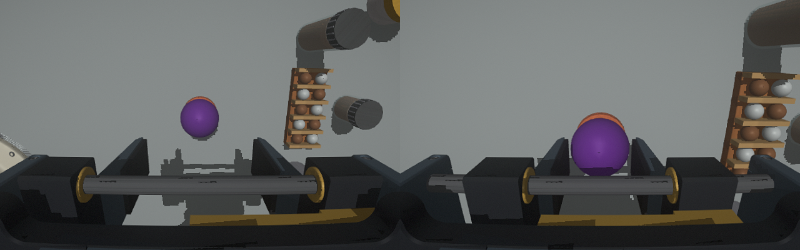

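In both halves of w4 the ball sits ahead of the fingers, in tool +x. In the left half it is at (200,118), so I'll measure it there and from the top view.

Run:
```python
from h import *
T=np.load("T4.npy"); print(px2w("wrist",200*1.6,118*1.6,.031,T), px2w("wrist",200*1.6,118*1.6,.028,T))
T5=tcam(); print(px2w("wrist",200*1.6,148*1.6,.031,T5))
print(px2w("scene",200+440*.3,150+(325-280)*140/320,.031))
print(np.round(np.load("T1.npy"),3).tolist(), np.round(ctrl.current_eef_rot(),3).tolist())
```

```text
[0.41664518 0.14084151 0.031     ] [0.41660767 0.14004842 0.028     ]
[0.41588706 0.1398008  0.031     ]
[0.41854933 0.14294883 0.031     ]
[[-0.0, 0.96, 0.281, 0.52], [-1.0, -0.001, 0.001, 0.029], [0.001, -0.281, 0.96, 0.539], [0.0, 0.0, 0.0, 1.0]] [[0.051, 0.999, 0.0], [0.999, -0.051, 0.0], [0.0, 0.0, -1.0]]
```

Run:
```python
from h import *
for o in (53,52,51,50):
    ctrl.command_gripper(o/91); print(o,ctrl.current_grip_width()*91,ctrl.current_grasp_force(),np.round(ctrl.current_contact_force(),1),ctrl.current_t())
b=ctrl.read_camera("wrist"); cv2.imwrite("pics/w5.png",np.hstack([b[120:400,120:520]]))
```

```text
53 53.168957513540356 0.0 [-0.1  1.1  0.3] 53.4917
52 51.97422479375482 0.0 [0.9 0.4 0.3] 53.7083
51 50.77943437913783 0.0 [ 0.7  0.  -0.8] 53.925
50 50.31362712701051 0.0 [-0.2  0.5  0.2] 54.1417
```

View pics/w5.png

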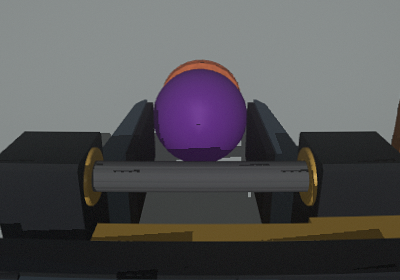

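Run:
```python
from h import *
p=ctrl.camera_params("wrist"); Ti=np.linalg.inv(np.array(p["T_tool_cam"]))
K=np.array([[p["fx"],0,p["cx"]],[0,p["fy"],p["cy"]],[0,0,1]])
def pr(q):
    c=Ti@np.array([*q,1]); c=np.array([c[0],-c[1],-c[2]])
    return np.round(cv2.projectPoints(c.reshape(1,1,3),np.zeros(3),np.zeros(3),K,np.array(p["D"]))[0].ravel()-[120,120],1)
for q in [(0,0,0),(0,0,-.019),(0,.026,0),(.016,.026,0),(-.016,.026,0),(.016,.026,-.038),(-.016,.026,-.038),(.016,-.026,0)]: print(q,pr(q))
print(np.round(p["T_tool_cam"],4).tolist(),p["fx"],p["D"])
```

```text
(0, 0, 0) [199.3 103.8]
(0, 0, -0.019) [199.3 115. ]
(0, 0.026, 0) [239.  103.8]
(0.016, 0.026, 0) [239.9  80.4]
(-0.016, 0.026, 0) [238.2 126.2]
(0.016, 0.026, -0.038) [247.9 100.9]
(-0.016, 0.026, -0.038) [245.5 154.4]
(0.016, -0.026, 0) [158.8  80.3]
[[0.0003, 0.9597, 0.281, 0.079], [1.0, -0.0003, -0.0002, 0.0003], [-0.0001, 0.281, -0.9597, -0.209], [0.0, 0.0, 0.0, 1.0]] 340.75225510610045 [-0.05770978  0.          0.          0.          0.        ]
```

w5 shows the finger ends at (150,100) and (248,100). The ball spans u 155–246 but isn't touched, even with the opening at 50 mm. The projection puts the visible finger ends about 38 mm above the nominal TCP when open. A 38 mm chord on the first try also fits a grip near the top of the ball, so I need to grasp lower. I'll descend with contact detection.

Run:
```python
from h import *
ctrl.command_gripper(82/91); p=[.4163,.1408]
h=ctrl.move_l([*p,-.018],vel=.03,contact_N=4); print(h,ctrl.current_tool_pos(),ctrl.current_contact_force())
if h:
    z=ctrl.current_tool_pos()[2]; ctrl.move_l([*p,z+.002],vel=.03)
b=ctrl.read_camera("wrist"); cv2.imwrite("pics/w6.png",b[120:400,120:520]); print(ctrl.current_t())
```

```text
False [ 0.41639562  0.14082605 -0.01787827] [-0.07828303  0.68179085  0.0035613 ]
56.05
```

View pics/w6.png

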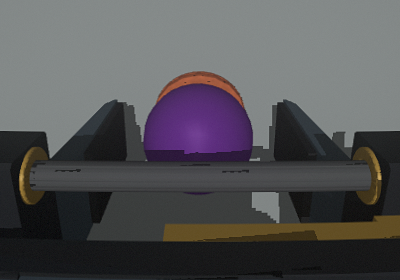

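w6 shows the ball (198,140) now lying deeper between the fingers. With the TCP at -18 mm there is still no contact, so the real finger ends are higher than nominal. Closing now.

Run:
```python
from h import *
for o in (58,55,54,53,52):
    ctrl.command_gripper(o/91); print(o,ctrl.current_grip_width()*91,ctrl.current_grasp_force())
ctrl.command_gripper(0); p=[.4163,.1408]
w=ctrl.current_grip_width()*91; print(w,ctrl.current_grasp_force())
if w>50:
    ctrl.move_l([*p,.06],vel=.1); print("held",ctrl.current_grip_width()*91,ctrl.current_grasp_force())
b=ctrl.read_camera("wrist"); cv2.imwrite("pics/w7.png",b[120:400,120:520]); print(ctrl.current_t())
```

```text
58 57.86886492301606 0.0
55 55.288405273296284 11.935102343559265
54 54.7198153464477 29.999984800815582
53 54.854018846242795 29.999871253967285
52 54.448324967738834 29.99996781349182
54.40485928729991 30.000079572200775
held 54.38300001053782 29.9997416138649
58.725
```

View pics/w7.png

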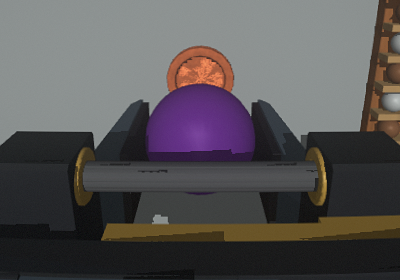

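w7 shows the ball held between the fingers, with the empty saucer behind it at (200,78). The ball's centre is 49 mm above the TCP, so it seats on the cup at TCP z ≈ 0.027.

Run:
```python
from h import *
ctrl.move_l([*ctrl.current_tool_pos()[:2],.18],vel=.2)
p=[.572,.024]
place(p,.027,X,76,dz=.003,Hc=.18)
ctrl.goto([.42,.0,.30],R(0))
im=ctrl.read_camera("wrist"); np.save("T8.npy",tcam())
s=ctrl.read_camera("scene")[150:290,200:440]
cv2.imwrite("pics/w8.png",np.vstack([cv2.resize(im[:140,150:550],(800,280),interpolation=cv2.INTER_CUBIC),cv2.resize(s,(800,320))]))
```

```text
hit True 0.00039358727200438856
t 63.825
```

View pics/w8.png

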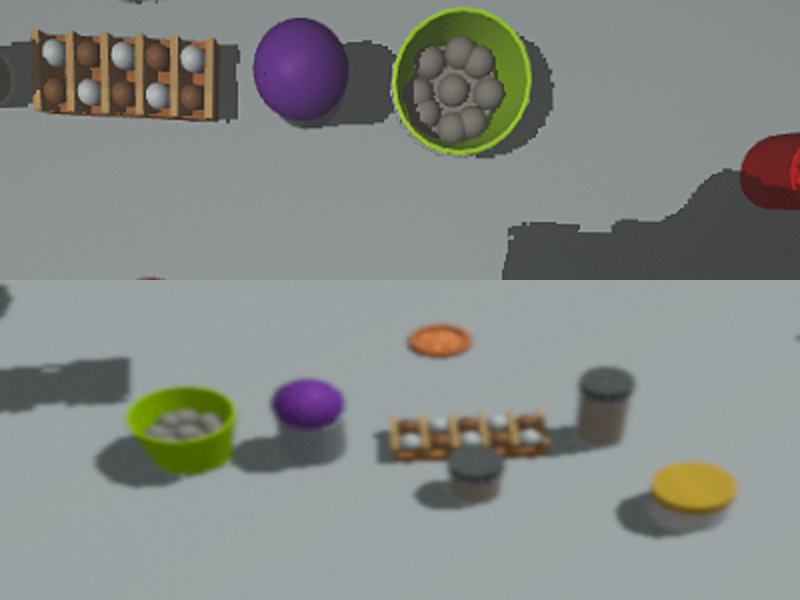

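w8 shows the ball (wrist 301,70; scene 309,403) on the cup, with both jars and the tin unchanged. One quick numeric check and then I'll hand in.

Run:
```python
from h import *
p=px2w("wrist",150+301/2,70/2,.076,np.load("T8.npy"));d=p[:2]-np.array([.579,.1425]);print(p,d@ex,d@ey)
if np.hypot(d@ex,d@ey+.119)<.008: print(ctrl.sign_off(),ctrl.current_t())
```

```text
[0.57239855 0.02224712 0.076     ] -0.0004626255243161993 -0.12043305236136492
the job is handed in; nothing more can be done
the job is handed in; nothing more can be done
```

The games corner is set out and handed in at about 64 s of the 106 s allowed: on my last camera check the ball was seated on the cup, the cup and jars stood upright within tolerance, and no bystander had visibly moved; the verdict itself wasn't shown to me.

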